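# Pump up the misting pot until its pressure pin is out

## Task

Pressurise the white misting pot: with the fingertips push the flat round knob on top of its pump all the way down and let it spring all the way back up, stroke after stroke, until the steel indicator pin in its lid stands fully out, with the black ring round the pin's foot clear of the brass bush. Do it by pumping only: do not touch the pin, do not lift, tip or shove the pot, and leave the other things where they stand. Finish with the knob fully up.

Things in the scene. Friction and masses are not known exactly. Their poses are not given: they have to be found in the camera images.
- pot: White upright round pressure pot, loose, about 2 kg, 120 mm in diameter, 143 mm high to the top of its black lid. Origin: centre of its underside; z up. Mid-lid: grey pump barrel, 34 mm wide, top 191 mm above the table. On the lid 45 mm from the axis along +x: the pin's brass bush, 18 mm wide, top 150 mm above the table. A brass nozzle sticks out along +y to 84 mm, 100 mm high.
- knob_top (a point): Centre of the flat top of the pump knob: black mushroom knob 48 mm in diameter, 16 mm thick, on the pot's vertical axis, its top 224 mm above the table when up. It moves 15 mm straight down to its stop, against a spring of 6 N at the top and 10 N at the bottom, and springs back up when let go. Pressing straight down on it does not tip the pot.
- pump (a joint): Plunger travel in m: 0 fully up, 0.015 fully down. A stroke counts only if the knob goes down at least 0.0135 and then comes fully back up (below 0.001). Shorter strokes may do nothing.
- pin: The indicator pin: an upright steel pin 10 mm in diameter in the brass bush, with a 3 mm wide black ring round its foot. Origin: on its axis, 3 mm below its tip. Not to be touched. Even fully out its tip (203 mm above the table) is lower than the pressed knob's top (209 mm).
- pin_tip (a point): Centre of the pin's top end, 3 mm above the bush when the pin is in, 53 mm above the bush when it is fully out.
- pin_out (a joint): How far the pin has risen, in m: 0 in, 0.050 fully out; starts at 0 to 0.022. It stays put, and is lifted to the next step (from between steps, sometimes the one after) of 0.010 (0.010, 0.020 .. 0.050) as the plunger comes back up from each full stroke: three to five strokes in all. From 0.0475 the whole black ring shows above the bush. Further strokes do nothing more.
- tub: Bystander beside the pot: clear tub, 80 mm across, 65 mm high. Origin: centre of its underside.
- brush: Bystander beside the pot: wooden-handled brush lying on the table, roughly 200 mm long. Origin: under its middle.
- dispenser: Bystander beside the pot: amber glass bottle with a small press-top dish, 64 mm across, 148 mm high; it has no pin. Origin: centre of its underside.
- bowl: Bystander: terracotta bowl, 110 mm across, 55 mm high. Origin: centre of its underside.
- spray: Bystander: trigger spray bottle, 72 mm across, 186 mm high. Origin: centre of its underside.
- water: Bystander: clear bottle, 62 mm across, 190 mm high. Origin: centre of its underside.
- brushjar: Bystander: white jar of brushes, 76 mm across, brushes to 190 mm high. Origin: centre of its underside.
Things that resemble listed ones, but are neither listed nor needed, are in the scene too. What is shaped like the pot but blue or red is not meant.

How it is judged:
By the outcome, as a careful person would: the job done as asked, in the order asked, and still so for the second after the job is handed in, with the robot touching nothing.
It also fails if it takes over 43 s, if anything falls off the work surface, if the arm or the gripper's body presses on something with over 40 N, if the wrist force passes 120 N, or if a joint passes its speed limit or range.

## Robot

A 7-joint arm with a two-finger parallel gripper is mounted at the origin on the work surface. World frame = base frame: x ahead of the robot, y to its left, z up, the work surface at z = 0. Lengths are in m, angles in degrees, forces in N, time in s.
With the tool pointing down it reaches from about 0.425 to 0.825 m from the base axis. Payload 3.6 kg.
Tool frame: the origin (TCP) lies midway between the tips of the shut fingers; the grasp point (between the pads) lies 19 mm behind it; z points along the fingers, y is the line along which they close (so a half turn about z gives the same grasp; the last joint's range is limited). The gripper opens to 85 mm and grips with 20 to 120 N. Pads are 22 mm wide; open, the fingers measure 114 mm over their backs; the gripper's body (76 mm by 85 mm) begins 54 mm behind the grasp point. The pads swing forward as they close: fully open they stand 13 mm farther back than shut.
Start: joints at [-67.122, 35.231, -0.722, 81.555, 0.464, 63.22, -2.315], TCP at [0.268, 0.592, 0.231] pointing down, gripper open.
Joint ranges: [-178.69, 178.69], [-17.37, 117.87], [-77.05, 75.6], [15.02, 138.74], [-78.02, 258.01], [0.78, 113.62], [-162.83, 162.83]. Speed limits (degrees/s): [159.86, 159.86, 180, 180, 180, 180, 180].

## Interface

Orientations are given as [roll, pitch, yaw] about the fixed x, y, z axes, in that order (R = Rz(yaw) Ry(pitch) Rx(roll)).
In Python, from plant import bot, grab_frame, camera_params, order gives the robot as it stands. The module is installed in compiled form; this text tells all that it offers.
- The arm moves only by the tool send_rows, never from a script. Its argument "motion" is a list of rows, each a list of 7 numbers: the turn, a rotation vector about the tool's x, y, z in degrees, then the shift along the tool's x, y, z in m, then the finger opening in m, from 0 to 0.0854. A call has 1 to 5 rows; each row is the pose to reach, as a shift and turn from the pose commanded when the call began, along the tool's axes at that moment; what a row does not reach only later rows make up. A row lasts 1/10 s, in which the tool goes at most 50 mm and 8.59 degrees, less where a joint would pass 70% of its speed; a pose out of reach is approached as far as the arm can. A call with a gripper value outside its range is refused whole. The fingers move at their own pace and stop on an object; "squeeze" is the grip in N (left out, the last holds). Time passes only in rows, so rows that repeat a pose let the fingers close. It gives the time, the measured TCP pose, the force, the opening and the grip force at its end, in the units of the state.
- bot.sense(): the state, without advancing time (a new reading comes with each control period).
- grab_frame(name): name is "scene" or "top"; returns the picture (480x640x3 uint8, blue, green, red); there is no depth.
- camera_params(name): a dict with "fx", "fy", "cx", "cy" (pixels), "k1" (the pictures are not rectified: a ray, as slopes to the right and down, at radius r is drawn at 1 + k1 r^2 times it, then the intrinsics apply), "xyz" and "attitude" of the camera in the world. Camera axes: x right, y down, z forward; pixel columns grow to the right and rows downward; lengths in m; the calibration is good to about 2 mm. A picture is of the moment at which its call begins. camera_params takes no time and is no camera call.
- order.sign_off(): hands the job in; it is judged then, once.
The state is a dict: "clock": time; "joints": joint angles; "qvel": joint speeds; "effort": joint torques, N m; "tool_pos": TCP position; "eef_rot": TCP orientation; "force": force on the tool from outside, world axes, zero at the start; "moment": the same for the moment, N m; "grip_width": opening from 0.0 (shut) to 1.0 (fully open); "finger_force": force on a finger pad.
Only numpy, scipy, OpenCV 4.12 (cv2) and the standard library are available. Lean on these libraries where they do the work, as an engineer would, in place of code of your own. Each camera call takes 0.05 s, during which the arm holds its last target. There are 200 camera calls.

## Working session

There is one attempt and no reset: what is moved stays moved. The work goes in short steps, Python scripts to look and compute and a tool call to move; the robot and the scene stay as the last step left them, time stands still between calls to the robot, and variables do not carry over. Pictures are saved under pics/ and viewed, at most 10 in all, crops included, and the job is handed in when it is done.

Besides the shell and the picture viewer there is one more tool, called after ">>>" as name([rows], argument=value, ...), one row to a line, values as JSON. send_rows: Moves the arm, as the interface text tells. Its arguments: {"type":"object","properties":{"motion":{"type":"array","items":{"type":"array","items":{"type":"number"}}},"squeeze":{"type":"number"}},"required":["motion"]}

```bash
mkdir -p pics
python3 - <<'E'
from plant import bot, grab_frame, camera_params
import cv2
for n in("scene","top"):
    cv2.imwrite(f"pics/{n}0.png",grab_frame(n)); print(n,camera_params(n))
s=bot.sense(); print(s)
E
```

```text
scene {'fx': 434.03611257354834, 'fy': 434.03611257354834, 'cx': 321.50091136890785, 'cy': 237.01706907781113, 'k1': -0.08633657102888383, 'xyz': array([1.2991461 , 0.17903997, 0.90307608]), 'attitude': array([-133.19926787,    0.16646409,  102.54182458])}
top {'fx': 609.3466474415945, 'fy': 609.3466474415945, 'cx': 319.7639561217441, 'cy': 240.58692880297292, 'k1': -0.20484867134512605, 'xyz': array([2.84629245e-01, 9.22183165e-04, 1.76055877e+00]), 'attitude': array([-1.71469635e+02,  1.23714120e-01, -8.97238353e+01])}
{'clock': 0.1, 'joints': array([-67.12182834,  35.28512579,  -0.72217881,  81.63191791,
         0.46583544,  63.2217817 ,  -2.31488038]), 'qvel': array([-0.08992798, -0.1204713 , -0.04044171, -0.27981211,  0.03525456,
        0.09036285, -0.10455229]), 'effort': array([ 1.49783289e-03, -4.70382893e+01,  2.60385638e-01, -1.71570754e+01,
        1.01249697e-02,  5.85956062e-03, -4.83957706e-06]), 'tool_pos': array([0.2681968 , 0.59132362, 0.23023929]), 'eef_rot': array([-1.79864131e+02,  3.71277939e-03,  1.55607337e+02]), 'force': array([-0.67306557, -0.2761823 ,  1.11975954]), 'moment': array([ 0.00089333, -0.03381522,  0.0083867 ]), 'finger_force': 0.0, 'grip_width': 1.0001548502874327}
```

View pics/scene0.png

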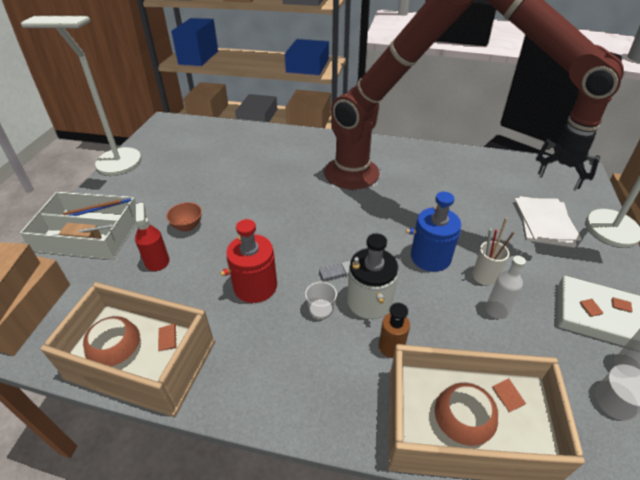

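View pics/top0.png

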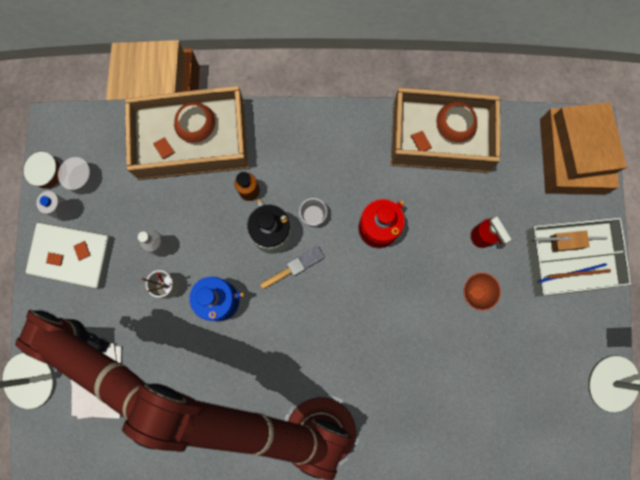

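The scene view shows three pots: white at scene (372,280) / top (268,228), blue at (437,235) / (214,299), and red at (252,262) / (383,222). The white body with the black lid fits the description. I'll confirm it in an enlarged crop and measure the knob.

```bash
cat > h.py <<'E'
import numpy as np, cv2
from scipy.spatial.transform import Rotation as R
from plant import camera_params
def cam(n):
    p=camera_params(n); K=np.array([[p['fx'],0,p['cx']],[0,p['fy'],p['cy']],[0,0,1]]); D=np.array([p['k1'],0,0,0.])
    return K,D,R.from_euler('xyz',p['attitude'],degrees=True).as_matrix(),np.array(p['xyz'])
def onz(n,uv,z):
    K,D,M,c=cam(n); a=cv2.undistortPointsIter(np.array([[uv]],float),K,D,None,None,(3,50,1e-10))[0,0]
    d=M@[a[0],a[1],1]; return c+d*(z-c[2])/d[2]
def proj(n,X):
    K,D,M,c=cam(n); r=M.T; return cv2.projectPoints(np.array([X],float),cv2.Rodrigues(r)[0],-r@c,K,D)[0][0,0]
E
python3 - <<'E'
from h import *
a=cv2.imread('pics/scene0.png')[215:330,325:425]; b=cv2.imread('pics/top0.png')[190:265,225:305]
a=cv2.resize(a,(400,460),interpolation=cv2.INTER_CUBIC); b=cv2.resize(b,(400,375),interpolation=cv2.INTER_CUBIC)
o=np.zeros((460,800,3),np.uint8); o[:,:400]=a; o[:375,400:]=b; cv2.imwrite('pics/crop1.png',o)
print(onz('scene',(376,243),.224),onz('top',(268,226),.224))
E
```

```text
[0.58659125 0.14437025 0.224     ] [0.55230091 0.1382366  0.224     ]
```

View pics/crop1.png

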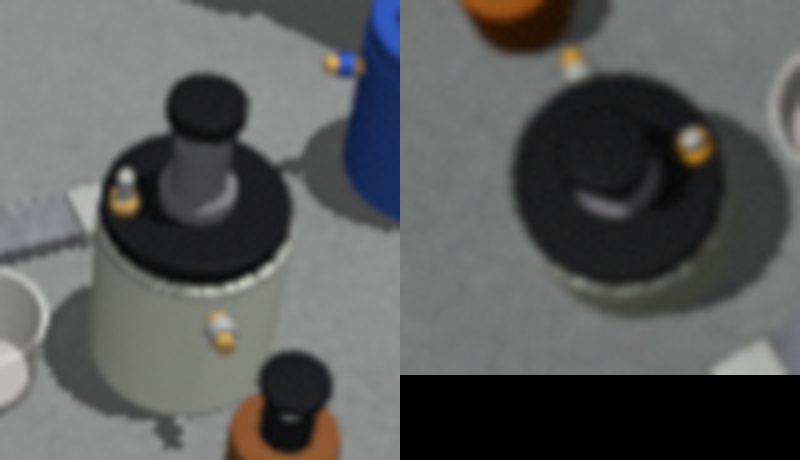

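The crop confirms the white pot with its black lid and grey barrel. In the scene view the knob-top centre is about (376.7,240.2) and the bush and pin about (356,266). In the top view the knob is about (265.4,220), the lid centre (268.7,225.6) and the pin (284,219).

Run:
```python
from h import *
from plant import bot
print(onz('scene',(376.7,240.2),.224),onz('top',(265.4,220),.224),'lid',onz('top',(268.7,225.6),.143))
print('bush',onz('scene',(356.2,267.5),.150),onz('top',(283.8,220.5),.150))
print('nozzle',onz('scene',(325+225/4,215+340/4),.1))
for p in [(397,313)]: print('disp',onz('scene',p,.14))
s=bot.sense(); M=R.from_euler('xyz',s['eef_rot'],degrees=True).as_matrix()
print(M.round(3))
```

```text
[0.57713981 0.14475621 0.224     ] [0.56791804 0.14522406 0.224     ] lid [0.56751389 0.14359996 0.143     ]
bush [0.60182715 0.10555302 0.15      ] [0.58036158 0.10252743 0.15      ]
nozzle [0.64560998 0.17492563 0.1       ]
disp [0.70672635 0.21305887 0.14      ]
[[-0.911  0.413 -0.001]
 [ 0.413  0.911 -0.002]
 [-0.    -0.002 -1.   ]]
```

>>> send_rows([
  [0, 0, 0, 0, 0, -0.04, 0],
  [0, 0, 0, -0.035, -0.0215, -0.04, 0],
  [0, 0, 0, -0.07, -0.043, -0.04, 0],
  [0, 0, 0, -0.105, -0.0645, -0.04, 0],
  [0, 0, 0, -0.14, -0.086, -0.04, 0],
], squeeze=40)

```text
clock: 0.6
tool_pos: [0.361, 0.4541, 0.2709]
eef_rot: [-179.9, -0.0, 155.6]
force: [0.9, 0.5, 0.1]
grip_width: 0.147
finger_force: 0.0
```

>>> send_rows([
  [0, 0, 0, -0.035, -0.0215, 0, 0],
  [0, 0, 0, -0.07, -0.043, 0, 0],
  [0, 0, 0, -0.105, -0.0645, 0, 0],
  [0, 0, 0, -0.14, -0.086, 0, 0],
  [0, 0, 0, -0.175, -0.107, 0, 0],
])

```text
clock: 1.1
tool_pos: [0.4761, 0.2844, 0.2709]
eef_rot: [-180.0, -0.0, 155.6]
force: [0.1, -0.6, 0.8]
grip_width: 0.0
finger_force: 0.0
```

>>> send_rows([
  [0, 0, 0, -0.035, -0.0215, 0, 0],
  [0, 0, 0, -0.07, -0.043, 0, 0],
  [0, 0, 0, -0.105, -0.0645, 0, 0],
  [0, 0, 0, -0.13, -0.08, 0, 0],
  [0, 0, 0, -0.14, -0.086, 0, 0],
])

```text
clock: 1.6
tool_pos: [0.569, 0.1454, 0.2707]
eef_rot: [-179.8, 0.1, 155.2]
force: [0.1, 0.7, -0.4]
grip_width: -0.001
finger_force: 0.0
```

Run:
```python
from h import *
from plant import bot, grab_frame
a=grab_frame('scene')[180:300,320:440]; b=grab_frame('top')[180:270,220:310]
o=np.hstack([cv2.resize(x,(400,400),interpolation=cv2.INTER_CUBIC) for x in(a,b)]); cv2.imwrite('pics/crop2.png',o)
s=bot.sense(); print(s['tool_pos'],s['eef_rot'])
for n in('scene','top'): print(n,proj(n,s['tool_pos']),proj(n,[.571,.145,.224]))
```

```text
[0.56793232 0.14831932 0.27072289] [-1.79931634e+02 -3.29591390e-02  1.55415261e+02]
scene [380.59829183 222.32818903] [377.14640725 238.40091192]
top [262.47609745 216.58694554] [265.51003053 218.82044343]
```

View pics/crop2.png

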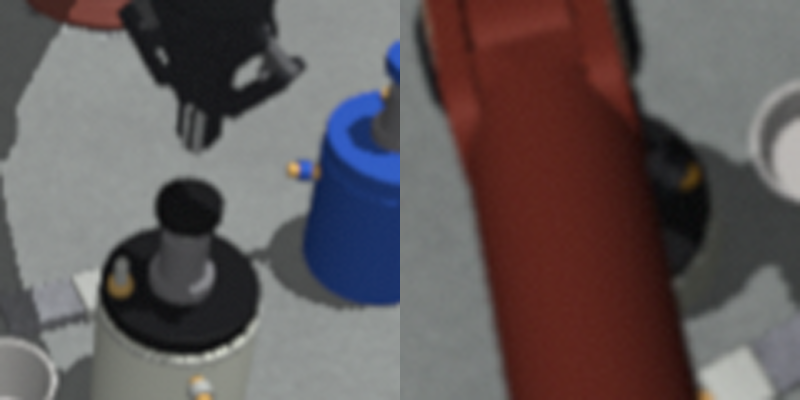

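The scene crop puts the fingertips at (379,223), above the knob at (377,240), in line apart from about 4 mm. I'll correct that and go down.

>>> send_rows([
  [0, 0, 0, -0.005, -0.001, 0.015, 0],
  [0, 0, 0, -0.005, -0.001, 0.03, 0],
  [0, 0, 0, -0.005, -0.001, 0.04, 0],
  [0, 0, 0, -0.005, -0.001, 0.04, 0],
  [0, 0, 0, -0.005, -0.001, 0.04, 0],
])

```text
clock: 2.2
tool_pos: [0.5713, 0.1484, 0.2315]
eef_rot: [180.0, -0.0, 155.7]
force: [-0.2, -0.1, 0.2]
grip_width: -0.002
finger_force: 0.0
```

>>> send_rows([
  [0, 0, 0, 0, 0, 0.007, 0],
  [0, 0, 0, 0, 0, 0.012, 0],
  [0, 0, 0, 0, 0, 0.017, 0],
  [0, 0, 0, 0, 0, 0.021, 0],
  [0, 0, 0, 0, 0, 0.021, 0],
])

```text
clock: 2.7
tool_pos: [0.5725, 0.1477, 0.2121]
eef_rot: [179.8, 0.1, 155.6]
force: [-1.5, 0.3, 8.6]
grip_width: 0.001
finger_force: 4.2
```

>>> send_rows([
  [0, 0, 0, 0, 0, 0.002, 0],
  [0, 0, 0, 0, 0, 0.004, 0],
  [0, 0, 0, 0, 0, 0.004, 0],
  [0, 0, 0, 0, 0, 0.004, 0],
])

```text
clock: 3.1
tool_pos: [0.5726, 0.1478, 0.2091]
eef_rot: [179.8, 0.1, 155.6]
force: [-2.6, 0.2, 11.0]
grip_width: -0.002
finger_force: 5.5
```

>>> send_rows([
  [0, 0, 0, 0, 0, 0.0015, 0],
  [0, 0, 0, 0, 0, 0.0015, 0],
  [0, 0, 0, 0, 0, 0.0015, 0],
])

```text
clock: 3.4
tool_pos: [0.5726, 0.1478, 0.2091]
eef_rot: [179.8, 0.2, 155.6]
force: [-5.5, -0.2, 17.6]
grip_width: 0.003
finger_force: 8.5
```

It is on the stop: the force rises with no further travel. I'll release, then repeat.

>>> send_rows([
  [0, 0, 0, 0, 0, -0.008, 0],
  [0, 0, 0, 0, 0, -0.016, 0],
  [0, 0, 0, 0, 0, -0.026, 0],
  [0, 0, 0, 0, 0, -0.026, 0],
  [0, 0, 0, 0, 0, -0.026, 0],
])

```text
clock: 3.9
tool_pos: [0.5715, 0.1467, 0.2304]
eef_rot: [-180.0, -0.0, 155.6]
force: [-0.3, 1.5, -1.0]
grip_width: 0.0
finger_force: 0.0
```

Run:
```python
from h import *
from plant import bot, grab_frame
f=grab_frame('scene'); cv2.imwrite('pics/s1.png',f)
a=f[180:300,320:440]; b=cv2.imread('pics/scene0.png')[180:300,320:440]
o=np.hstack([cv2.resize(x,(400,400),interpolation=cv2.INTER_CUBIC) for x in(b,a)]); cv2.imwrite('pics/crop3.png',o)
s=bot.sense(); print(s['tool_pos'],s['force'])
```

```text
[0.57125665 0.14667436 0.23009773] [-0.25154308 -0.00261626  0.14813739]
```

View pics/crop3.png

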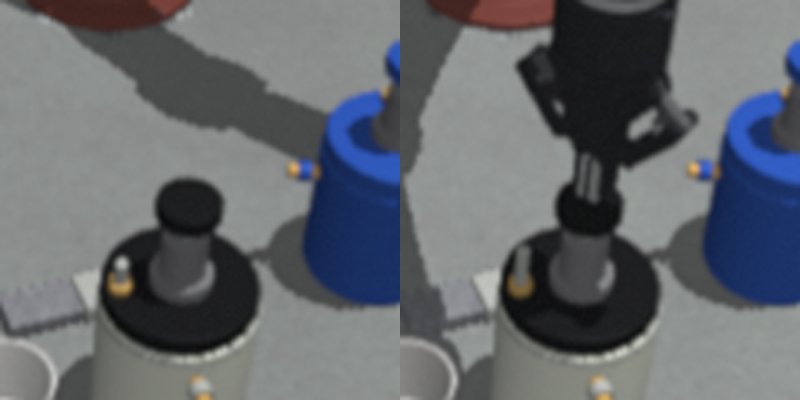

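The pin rose (its tip went from crop y 258 to y 245) and the pot didn't move. Next, strokes 2 and 3.

>>> send_rows([
  [0, 0, 0, 0, 0, 0.007, 0],
  [0, 0, 0, 0, 0, 0.014, 0],
  [0, 0, 0, 0, 0, 0.021, 0],
  [0, 0, 0, 0, 0, 0.026, 0],
  [0, 0, 0, 0, 0, 0.026, 0],
])

```text
clock: 4.45
tool_pos: [0.5722, 0.147, 0.209]
eef_rot: [179.9, 0.1, 155.6]
force: [-7.3, -2.0, 22.1]
grip_width: -0.001
finger_force: 11.1
```

>>> send_rows([
  [0, 0, 0, 0, 0, 0, 0],
  [0, 0, 0, 0, 0, -0.01, 0],
  [0, 0, 0, 0, 0, -0.026, 0],
  [0, 0, 0, 0, 0, -0.026, 0],
  [0, 0, 0, 0, 0, -0.026, 0],
])

```text
clock: 4.95
tool_pos: [0.5713, 0.1468, 0.2297]
eef_rot: [-179.9, -0.1, 155.6]
force: [-0.1, -0.6, -0.9]
grip_width: 0.002
finger_force: 0.0
```

>>> send_rows([
  [0, 0, 0, 0, 0, 0.007, 0],
  [0, 0, 0, 0, 0, 0.014, 0],
  [0, 0, 0, 0, 0, 0.021, 0],
  [0, 0, 0, 0, 0, 0.026, 0],
  [0, 0, 0, 0, 0, 0.026, 0],
])

```text
clock: 5.45
tool_pos: [0.5719, 0.1471, 0.209]
eef_rot: [179.9, 0.1, 155.6]
force: [-7.9, -2.2, 24.9]
grip_width: 0.0
finger_force: 12.4
```

>>> send_rows([
  [0, 0, 0, 0, 0, 0, 0],
  [0, 0, 0, 0, 0, -0.01, 0],
  [0, 0, 0, 0, 0, -0.026, 0],
  [0, 0, 0, 0, 0, -0.026, 0],
  [0, 0, 0, 0, 0, -0.026, 0],
])

```text
clock: 5.95
tool_pos: [0.5711, 0.1468, 0.2293]
eef_rot: [-179.9, -0.1, 155.6]
force: [-0.1, 0.6, -0.7]
grip_width: -0.002
finger_force: 0.0
```

Run:
```python
from h import *
from plant import bot, grab_frame
f=grab_frame('scene'); cv2.imwrite('pics/s2.png',f)
a=f[180:300,320:440]; b=cv2.imread('pics/scene0.png')[180:300,320:440]
o=np.hstack([cv2.resize(x,(400,400),interpolation=cv2.INTER_CUBIC) for x in(b,a)]); cv2.imwrite('pics/crop4.png',o)
s=bot.sense(); print(s['tool_pos'],s['force'])
```

```text
[0.57086133 0.14675634 0.22900293] [ 0.89262911  0.86415328 -1.34648337]
```

View pics/crop4.png

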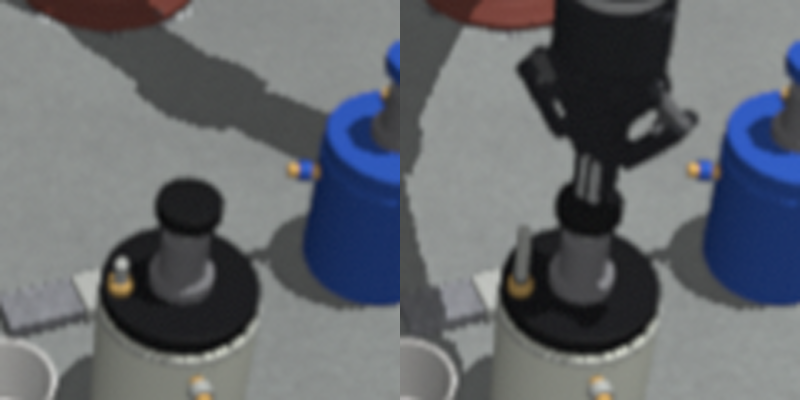

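The tip is now at crop y 226, about 10 px per 10 mm step, so one or two steps are left. Extra strokes do no harm, so I'll do two more.

>>> send_rows([
  [0, 0, 0, 0, 0, 0.006, 0],
  [0, 0, 0, 0, 0, 0.013, 0],
  [0, 0, 0, 0, 0, 0.02, 0],
  [0, 0, 0, 0, 0, 0.0245, 0],
  [0, 0, 0, 0, 0, 0.0245, 0],
])

```text
clock: 6.5
tool_pos: [0.5717, 0.1471, 0.209]
eef_rot: [179.9, 0.0, 155.6]
force: [-5.8, -1.6, 17.1]
grip_width: 0.001
finger_force: 8.9
```

>>> send_rows([
  [0, 0, 0, 0, 0, 0, 0],
  [0, 0, 0, 0, 0, -0.01, 0],
  [0, 0, 0, 0, 0, -0.026, 0],
  [0, 0, 0, 0, 0, -0.026, 0],
  [0, 0, 0, 0, 0, -0.026, 0],
])

```text
clock: 7.0
tool_pos: [0.5712, 0.1468, 0.231]
eef_rot: [-179.9, -0.1, 155.6]
force: [-0.3, 0.2, 0.1]
grip_width: -0.001
finger_force: 0.0
```

>>> send_rows([
  [0, 0, 0, 0, 0, 0.007, 0],
  [0, 0, 0, 0, 0, 0.014, 0],
  [0, 0, 0, 0, 0, 0.021, 0],
  [0, 0, 0, 0, 0, 0.026, 0],
  [0, 0, 0, 0, 0, 0.026, 0],
])

```text
clock: 7.5
tool_pos: [0.5716, 0.147, 0.2091]
eef_rot: [180.0, 0.0, 155.6]
force: [-6.5, -1.0, 18.3]
grip_width: -0.002
finger_force: 9.5
```

>>> send_rows([
  [0, 0, 0, 0, 0, 0, 0],
  [0, 0, 0, 0, 0, -0.01, 0],
  [0, 0, 0, 0, 0, -0.026, 0],
  [0, 0, 0, 0, 0, -0.05, 0],
  [0, 0, 0, 0, 0, -0.08, 0],
])

```text
clock: 8.0
tool_pos: [0.5703, 0.1466, 0.2841]
eef_rot: [-179.8, -0.3, 155.6]
force: [1.0, 0.3, -0.8]
grip_width: 0.001
finger_force: 0.0
```

Run:
```python
from h import *
from plant import bot, grab_frame
f=grab_frame('scene'); cv2.imwrite('pics/s3.png',f)
b=cv2.imread('pics/scene0.png')
o=np.hstack([cv2.resize(x[225:300,335:410],(400,400),interpolation=cv2.INTER_CUBIC) for x in(b,f)]); cv2.imwrite('pics/crop5.png',o)
for z in(.153,.183,.193,.203): print(z,(proj('scene',[.592,.104,z])-[335,225])*400/75)
s=bot.sense(); print(s['tool_pos'],s['force'])
```

```text
0.153 [113.52269603 205.6545096 ]
0.183 [117.13286262 158.3672415 ]
0.193 [118.36624978 142.16889361]
0.203 [119.61504924 125.74569222]
[0.57357726 0.14741359 0.29058284] [ 2.39597144 -0.6774878   3.44971628]
```

View pics/crop5.png

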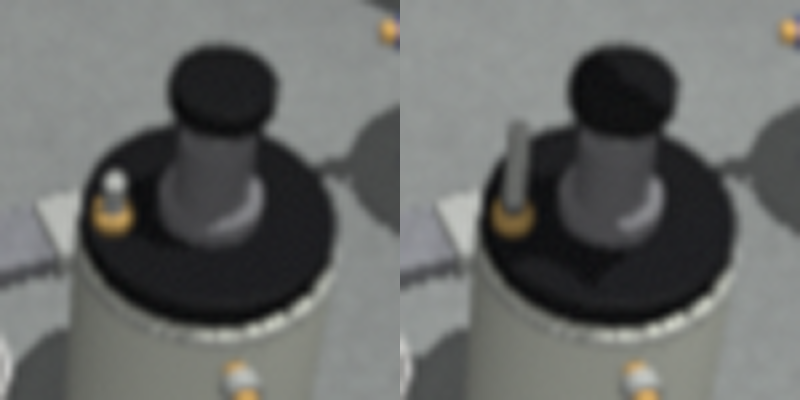

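The pin tip is at crop (518,122), and a full-out tip is predicted at y ≈126. The dark ring shows above the bush at (512,205). The knob is fully up and the pot hasn't moved. The arm is clear, so I'll let it settle and hand in.

>>> send_rows([
  [0, 0, 0, 0, 0, 0, 0],
  [0, 0, 0, 0, 0, 0, 0],
  [0, 0, 0, 0, 0, 0, 0],
  [0, 0, 0, 0, 0, 0, 0],
  [0, 0, 0, 0, 0, 0, 0],
])

```text
clock: 8.55
tool_pos: [0.5714, 0.1469, 0.2854]
eef_rot: [-179.9, -0.1, 155.6]
force: [0.2, 0.2, 0.1]
grip_width: -0.0
finger_force: 0.0
```

```bash
python3 -c "
from plant import bot,order
print(bot.sense()['force']); print(order.sign_off())"
```

```text
[0.1514858  0.22630783 0.11111441]
the job is handed in; nothing more can be done
None
```

I pumped the white pot with five full strokes and handed the job in at 8.55 s; in the last picture the pin is fully out with its black ring clear of the bush, the knob is fully up, the pot shows no movement, and the arm is clear of everything.

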